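# Clamp the bottle on the shaker

### The job

Take the white-capped glass bottle and stand it on the ring marked on the shaker's mat, between the V-shaped stop and the pad of the sliding clamp. Then hold the clamp's red release lever squeezed, slide the clamp until its pad has pushed the bottle home into the stop and the pad's springs are pressed in about half-way, and let the lever go, without letting the clamp spring back, so that its pawl drops between two pins and the bottle stays held upright. Do not crush the bottle, and leave the other bottles and the small beaker where they stand.

Things in the scene. Friction and masses are not known exactly. Their poses are not given: they have to be found in the camera images.
- shaker: Orbital shaker: low pale box carrying an aluminium platform, 200 mm (its x) by 330 mm (its y), top at z 84 mm; fixed. Origin on the bench under the platform's middle; x away from the control panel, y along the clamp's slide towards the grey V stop. V: two rubber-faced plates, each 60 degrees off the slide, 15 to 53 mm above the platform. It is bolted on through slots: its place along y varies and must be felt.
- bottle_spot (a point): Centre of the pale ring (62 mm across) on top of the 2 mm mat where the bottle is to be stood: x 0, y 40, z 86 mm in the shaker's frame, axes as the shaker's. From here the bottle has to slide 12 to 42 mm further along +y, on the mat, before it is home in the V stop (its axis then at y 52 to 82 mm); how far is not measured.
- bottle_mid (a point): Centre, half-way up, of the bottle to clamp: clear glass with a wide white ribbed cap, 101 mm tall, 57 mm across right up to the cap (grasp width 57 mm), 0.10 to 0.21 kg. z up along its axis.
- bottle: The same white-capped bottle; origin at the centre of its underside.
- clamp_grip (a point): Where to take the clamp from above: 75 mm over the platform, mid-way between black grip and red lever when squeezed; axes as the shaker's. Along y from here: back face of the fixed black grip (24 mm wide, top 18 mm above this point) at -19 mm; front face of the lever (22 mm wide, top 12 mm above) at +33 mm at rest, +17 mm squeezed. The grip is locked until squeezed, so centre the fingers here.
- clamp_pad: Rubber pad of the clamp, 60 mm wide, 34 mm high, 34 mm above the platform; origin at the middle of its pressing face (springs free: 110 mm ahead of clamp_grip, so at y = -29 mm + clamp in the shaker's frame); axes as the shaker's. Two springs behind it: 9 mm travel, 2.4 N per mm (half-way 11 N, solid at 22 N). They push the clamp back against the hand.
- clamp (a joint): Slide of the clamp along the shaker's +y (towards the stop), m: 0 open, 0.098 at the end of its rack of cross pins 5 mm apart. The pawl drops between pins at whole multiples of 0.005, 0.3 mm play, and under the springs' load settles 0.8 mm back. Starts in a notch from 0 to 0.020. Friction 0.8 N. When the lever is let go the springs drive the clamp back until the pawl catches: keep the black grip pushed forward meanwhile.
- release_lever (a joint): Angle of the red lever, rad: 0 at rest, pawl fully down between two pins (clamp locked both ways); 0.14 pawl on top of a pin; free to slide above 0.16; 0.24 fully squeezed back towards the black grip. Sprung: at clamp_grip's height 4 N starts it, 7.5 N holds it squeezed. It turns about a cross pin 63 mm below and 13 mm ahead of that point.
- vial_blue: Bystander: small glass bottle with dark blue cap, 45 mm across, 107 mm tall; origin at the centre of its underside.
- bottle_blue: Bystander: glass bottle with blue cap, 69 mm across, 117 mm tall; origin at the centre of its underside.
- cup: Bystander: small clear plastic beaker, 70 mm across, 60 mm tall; origin at the centre of its underside.
Not all that is in view belongs to the job. What is shaped like the bottle but brown or pink is not meant.

How it is judged (in metres and radians):
On the way, in this order (a step that is already met when the one before it is completed fails the run):
1. the bottle stands upright on the mat between pad and stop, let go, with the clamp still open (angle between bottle_mid's own z axis and vertical below 0.12 rad and x of bottle_mid in the frame of shaker between -0.025 and 0.025 m and z of bottle_mid in the frame of shaker between 0.13 and 0.143 m and y of bottle_mid in the frame of shaker between 0.015 and 0.085 m and contact force between the fingers and bottle below 0.1 N and value of joint clamp below 0.03 m), for 0.2 s.
2. the clamp is slid towards the bottle with the lever held squeezed (value of joint release_lever above 0.15 rad and value of joint clamp above 0.036 m), for 0.2 s.
At the end, for the whole second after the job is handed in: The bottle stands on the mat, upright within 0.12 rad and within 25 mm of the slide's centre line, pressed into the V stop by the clamp's pad with 2.5 to 19 N (springs about 1 to 8 mm in); the lever is let go and its pawl is down between two pins (lever below 0.06 rad); everything is at rest (angle between bottle_mid's own z axis and vertical below 0.12 rad and x of bottle_mid in the frame of shaker between -0.025 and 0.025 m and z of bottle_mid in the frame of shaker between 0.13 and 0.143 m and y of bottle_mid in the frame of shaker between 0.045 and 0.088 m and value of joint release_lever below 0.06 rad and contact force between clamp_pad and bottle between 2.5 and 19 N and linear speed of bottle below 0.01 m/s); the robot touches nothing.
It fails at once if the pad presses the bottle with more than 25 N (contact force between clamp_pad and bottle above 25 N).
It fails at once if the bottle is tipped by more than 0.5 rad (angle between bottle_mid's own z axis and vertical above 0.5 rad).
It fails at once if the small blue-capped bottle is moved by more than 25 mm (distance of vial_blue from where it was at the start of the episode above 0.025 m).
It fails at once if the larger blue-capped bottle is moved by more than 25 mm (distance of bottle_blue from where it was at the start of the episode above 0.025 m).
It fails at once if the small beaker is moved by more than 25 mm (distance of cup from where it was at the start of the episode above 0.025 m).
It also fails if it takes over 64 s, if anything falls off the work surface, if the arm or the gripper's body presses on something with over 40 N, if the wrist force passes 120 N, or if a joint passes its speed limit or range.

### The arm

A 6-joint arm with a two-finger parallel gripper is mounted at the origin on a cart in front of the work surface, level with it; the furniture and walls round the work are solid. World frame = base frame: x ahead of the robot, y to its left, z up, the work surface at z = 0. Lengths are in m, angles in degrees, forces in N, time in s.
With the tool pointing down it reaches from about 0.4 to 0.825 m from the base axis. Payload 7 kg.
Tool frame: the origin (TCP) lies on the centre line of the jaws, within the pads' length; the fingertips stand 19 mm ahead of it and the grasp point (between the pads) is the TCP; z points along the fingers, y is the line along which they close (so a half turn about z gives the same grasp; the last joint's range is limited). The gripper opens to 88 mm and grips with 3 to 60 N. Pads are 19 mm wide; open, the fingers measure 130 mm over their backs; the gripper's body (78 mm by 193 mm) begins 47 mm behind the grasp point.
Start: joints at [82.168, 20.546, 0.682, 0, -70.136, -16.507], TCP at [0.278, 0.615, 0.246] pointing down, gripper open.
Joint ranges: [-176.03, 176.03], [-82.01, 121.73], [-58.28, 71.71], [-173.87, 95.51], [-174.79, -0.11], [-173.66, 173.66]. Speed limits (degrees/s): [136.94, 136.94, 172.46, 180, 180, 180].

### API

Orientations are given as [roll, pitch, yaw] about the fixed x, y, z axes, in that order (R = Rz(yaw) Ry(pitch) Rx(roll)).
In Python, from plant import get_state, capture, close_job gives the robot as it stands.
- The arm moves only by the tool apply_moves, never from a script. Its argument "targets" is a list of rows, each a list of 7 numbers: the opening, from 0 (shut) to 1 (fully open), then the shift along the tool's x, y, z normalised to -1 to 1, where 1 is 1000 mm, then the turn, a rotation vector about the tool's x, y, z normalised to -1 to 1, where 1 is 90 degrees. In form: [[claw, tx, ty, tz, ax, ay, az], ...]. A call has 1 to 20 rows; each row shifts and turns the commanded pose from where the row before left it, along the tool's axes as they then stand; what a row does not reach is not made up. A row lasts 1/12 s, in which the tool goes at most 41.7 mm and 7.16 degrees, less where a joint would pass 70% of its speed; a pose out of reach is approached as far as the arm can. A call with a number of a shift or a turn outside -1 to 1 is refused whole. A call with a gripper value outside its range is refused whole. The fingers move at their own pace and stop on an object; "newtons" is the grip in N (left out, the last holds). Time passes only in rows, so rows that do not move let the fingers close. It gives the time, the measured TCP pose, the force, the opening and the grip force at its end, in the units of the state.
- get_state(): the state, without advancing time (a new reading comes with each control period).
- capture(name): name is "scene" or "side" or "wrist"; returns a dict with "frame" (420x560x3 uint8, red, green, blue), "range_z" (420x560 float32, m along the optical axis (not along the pixel's ray), 0 where there is no reading), "camera_matrix" (3x3 intrinsics, pixels), "T" (4x4, takes a point from camera to world coordinates). Camera axes: x right, y down, z forward; pixel columns grow to the right and rows downward; lengths in m; the calibration is good to about 2 mm. A picture is of the moment at which its call begins.
- close_job(): hands the job in; it is judged then, once.
The state is a dict: "time_s": time; "joints": joint angles; "qd": joint speeds; "joint_torque": joint torques, N m; "tcp_pos": TCP position; "eef_rot": TCP orientation; "contact_force": force on the tool from outside, world axes, zero at the start; "moment": the same for the moment, N m; "gripper_width": finger opening in m; "gripper_force": force on a finger pad.
Only numpy, scipy, OpenCV 4.12 (cv2) and the standard library are available. Lean on these libraries where they do the work, as an engineer would, in place of code of your own. Each camera call takes 0.05 s, during which the arm holds its last target. There are 200 camera calls.

## Working session

There is one attempt and no reset: what is moved stays moved. The work goes in short steps, Python scripts to look and compute and a tool call to move; the robot and the scene stay as the last step left them, time stands still between calls to the robot, and variables do not carry over. Pictures are saved under pics/ and viewed, at most 10 in all, crops included, and the job is handed in when it is done.

Besides the shell and the picture viewer there is one more tool, called after "Emit:" as name(argument=value, ...), one argument or row to a line, values as JSON. apply_moves: Moves the arm, as the interface text tells. Scaled input: -1 to 1 covers 1000 mm each way for a shift and 90 degrees each way for a turn. Its arguments: {"type":"object","properties":{"targets":{"type":"array","items":{"type":"array","items":{"type":"number"}}},"newtons":{"type":"number"}},"required":["targets"]}

```bash
mkdir -p pics; ls
python3 - <<'E'
from plant import get_state, capture
import cv2,numpy as np
s=get_state();print(s)
ims=[]
for n in ["scene","side"]:
    c=capture(n);np.savez(n+"0.npz",**c)
    cv2.imwrite(f"pics/{n}0.png",c["frame"][:,:,::-1]);print(n,c["camera_matrix"],c["T"].round(3))
E
```

```text
pics
{'time_s': 0.0, 'joints': array([ 8.21663470e+01,  2.05894796e+01,  6.34748827e-01, -1.89219696e-02,
       -7.01361642e+01, -1.65060712e+01]), 'qd': array([ 0.05438593,  0.07768257, -0.02744944, -0.01661204, -0.12153529,
        0.04355935]), 'joint_torque': array([-5.10669415e-04, -5.82716596e+01,  2.93052578e+01,  6.99744388e+00,
        6.94673668e-03, -1.64726471e-04]), 'tcp_pos': array([0.27804865, 0.61457791, 0.24465591]), 'eef_rot': array([ 1.79907797e+02, -8.77211451e-03, -2.43461606e+01]), 'contact_force': array([-0.20955582, -0.19194036, -0.05390895]), 'moment': array([-0.02032062, -0.03493481, -0.02752421]), 'gripper_force': 0.0, 'gripper_width': 0.0878562570361152}
scene [[424.7193635    0.         274.49938067]
 [  0.         424.7193635  211.23924543]
 [  0.           0.           1.        ]] [[-0.849 -0.334  0.409 -0.192]
 [-0.528  0.557 -0.641  1.188]
 [-0.013 -0.761 -0.649  1.234]
 [ 0.     0.     0.     1.   ]]
side [[545.54385077   0.         276.43215643]
 [  0.         545.54385077 209.36225242]
 [  0.           0.           1.        ]] [[ 0.901 -0.347  0.259  0.075]
 [-0.433 -0.698  0.57  -0.907]
 [-0.018 -0.626 -0.78   1.51 ]
 [ 0.     0.     0.     1.   ]]
```

View pics/scene0.png

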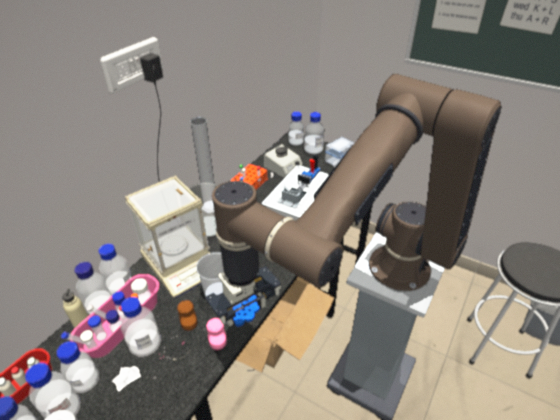

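View pics/side0.png

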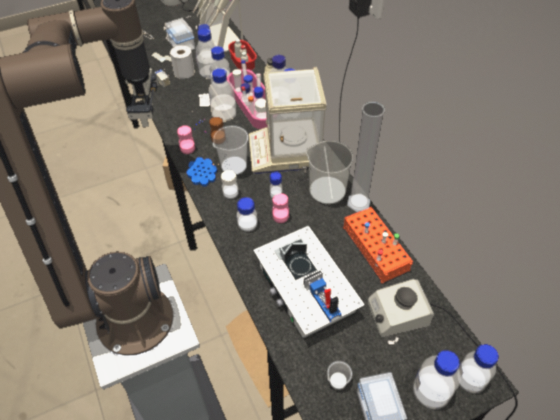

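Side view: the candidates are white-capped (230,183), blue-capped (246,213) and (276,185), pink (281,207) and (185,138), brown (217,130). I choose (230,183). The shaker is at (308,275), with the V at (293,248) and the clamp at (325,295). A close crop and measurements come next.

```bash
cat > h.py <<'E'
import numpy as np,cv2
def cloud(c):
    K,T,d=c["camera_matrix"],c["T"],c["range_z"]
    v,u=np.indices(d.shape)
    p=np.stack([(u-K[0,2])/K[0,0]*d,(v-K[1,2])/K[1,1]*d,d,np.ones_like(d)],-1)@T.T
    p=p[...,:3]; p[d<=0]=np.nan
    return p
def pix(c,P):
    q=np.linalg.inv(c["T"])@np.append(P,1); q=c["camera_matrix"]@q[:3]; return q[:2]/q[2]
E
python3 - <<'E'
from h import *
c=dict(np.load("side0.npz")); P=cloud(c)
f=c["frame"][:,:,::-1]
cv2.imwrite("pics/crop1.png",cv2.resize(f[155:345,195:375],None,fx=4.2/1.35,fy=4.2/1.35,interpolation=cv2.INTER_CUBIC))
for n,(u,v) in dict(white=(230,177),bb=(246,206),vb=(276,178),pink=(281,201),cup=(338,378)).items(): print(n,P[v,u].round(3))
r=P[220:340,245:370].reshape(-1,3); z=r[:,2]
m=(abs(z-.084)<.004); q=r[m][:,:2].astype(np.float32)
# keep largest blob via median distance
q=q[np.linalg.norm(q-np.median(q,0),axis=1)<.22]
print(m.sum(),np.median(r[m][:,2]),cv2.minAreaRect(q))
# white cap cluster
w=P[165:200,215:246].reshape(-1,3); w=w[(w[:,2]>.093)&(w[:,2]<.112)]; print(len(w),w.min(0),w.max(0),cv2.minEnclosingCircle(w[:,:2].astype(np.float32)))
E
```

```text
white [0.459 0.321 0.105]
bb [0.455 0.171 0.113]
vb [0.601 0.249 0.102]
pink [0.571 0.146 0.104]
cup [ 0.465 -0.436  0.006]
3709 0.08387813821504042 ((0.5176897644996643, -0.14036312699317932), (0.20164573192596436, 0.33250588178634644), 2.068631887435913)
131 [0.43197545 0.20587755 0.09405162] [0.48242538 0.36475091 0.11137957] ((0.45963144302368164, 0.2853142321109772), 0.07957646250724792)
```

View pics/crop1.png

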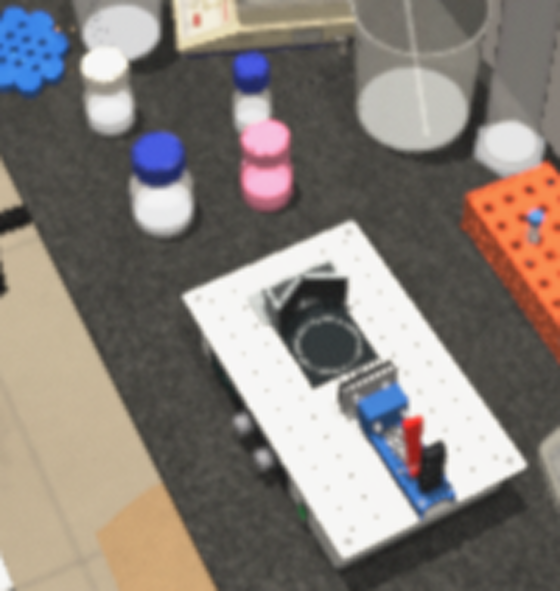

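The crop confirms the choice: white ribbed cap at crop (105,65), clear body, apart from the blue- and pink-capped ones. The V faces world +y, the knobs face the robot, the ring is at crop (327,345) and the lever and grip are at (412,445)/(432,465).

Run:
```python
from h import *
for n in ["side","scene"]:
    c=dict(np.load(n+"0.npz")); P=cloud(c); f=c["frame"].astype(int)
    # white cap
    m=(np.hypot(P[...,0]-.459,P[...,1]-.321)<.05)&(P[...,2]>.06)
    q=P[m]; print(n,m.sum())
    if m.sum()>5:
        t=P[m&(f.min(-1)>150)]; print(t.min(0),t.max(0),np.median(t,0)); tt=t[t[:,2]>np.percentile(t[:,2],90)-.006]; print(cv2.minEnclosingCircle(tt[:,:2].astype(np.float32)))
    # heights on grid
    for x in np.arange(.2,.75,.05):
        print(f"{x:.2f}",[int(1000*np.nanmax(np.r_[0,P[(abs(P[...,0]-x)<.025)&(abs(P[...,1]-y)<.025)][:,2]])) for y in np.arange(-.5,.7,.05)])
```

```text
side 200
[0.43197545 0.31019084 0.06107623] [0.48242538 0.36475091 0.10850204] [0.45621774 0.33239872 0.0984237 ]
((0.4571826457977295, 0.3333091139793396), 0.02558114565908909)
0.20 [0, 0, 0, 0, 0, 0, 0, 0, 0, 0, 0, 0, 0, 0, 0, 0, 0, 0, 0, 0, 0, 634, 652, 650]
0.25 [0, 0, 0, 0, 0, 0, 0, 0, 0, 0, 0, 0, 0, 0, 0, 0, 0, 0, 0, 0, 341, 668, 671, 666]
0.30 [0, 8, 3, 5, 9, 4, 4, 5, 8, 8, 2, 3, 2, 2, 4, 11, 2, 4, 4, 1, 336, 668, 671, 388]
0.35 [8, 8, 9, 7, 8, 7, 9, 8, 8, 8, 8, 7, 10, 10, 8, 8, 8, 11, 12, 22, 20, 19, 578, 397]
0.40 [9, 8, 8, 9, 88, 88, 90, 88, 91, 93, 89, 9, 8, 59, 63, 8, 8, 11, 22, 25, 23, 25, 109, 104]
0.45 [9, 66, 65, 8, 92, 91, 91, 93, 93, 135, 97, 5, 10, 126, 122, 11, 108, 105, 155, 156, 151, 10, 12, 10]
0.50 [102, 63, 68, 9, 179, 176, 141, 140, 93, 143, 92, 79, 10, 115, 120, 6, 99, 105, 151, 133, 155, 143, 109, 104]
0.55 [102, 7, 10, 8, 181, 177, 142, 137, 94, 141, 90, 81, 9, 107, 104, 10, 11, 31, 149, 146, 150, 0, 104, 103]
0.60 [93, 10, 11, 6, 91, 93, 92, 93, 92, 90, 91, 82, 9, 109, 100, 112, 10, 54, 53, 153, 152, 34, 0, 4]
0.65 [11, 7, 79, 80, 75, 54, 9, 11, 7, 10, 8
[... 484 characters left out ...]
4, 20, 22, 18, 102, 392]
0.40 [0, 0, 0, 0, 0, 0, 0, 0, 0, 0, 0, 0, 0, 0, 0, 6, 3, 0, 19, 19, 21, 19, 104, 106]
0.45 [0, 0, 0, 0, 84, 86, 89, 87, 88, 126, 91, 89, 0, 0, 0, 5, 1, 35, 0, 0, 148, 3, 3, 5]
0.50 [99, 60, 59, 0, 176, 174, 139, 141, 91, 142, 95, 86, 0, 0, 1, 2, 0, 0, 0, 0, 149, 149, 105, 105]
0.55 [100, 5, 5, 0, 175, 180, 138, 140, 88, 142, 122, 86, 0, 0, 0, 0, 0, 0, 148, 149, 151, 147, 104, 102]
0.60 [20, 4, 0, 0, 87, 87, 89, 88, 87, 88, 90, 88, 0, 0, 0, 0, 0, 0, 0, 149, 150, 36, 6, 5]
0.65 [135, 6, 69, 78, 75, 55, 6, 3, 3, 7, 0, 0, 0, 0, 0, 6, 8, 323, 322, 323, 313, 53, 76, 78]
0.70 [131, 5, 84, 116, 116, 77, 8, 5, 5, 4, 0, 0, 0, 0, 147, 177, 19, 324, 318, 321, 323, 322, 107, 107]
```

Emit:
apply_moves(
  targets=[
    [1,0,0,-0.006,0,0,0.0707],
    [1,0,0,-0.006,0,0,0.0707],
    [1,0,0,-0.006,0,0,0.0707],
    [1,0,0,-0.006,0,0,0.0707],
    [1,0,0,-0.006,0,0,0.0707],
    [1,0,0,-0.006,0,0,0.0707],
    [1,0,0,-0.006,0,0,0.0707],
    [1,0,0,-0.006,0,0,0.0707],
    [1,0,0,-0.006,0,0,0.0707],
    [1,0,0,-0.006,0,0,0.0707],
  ],
  newtons=12,
)

```text
time_s: 0.93
tcp_pos: [0.2781, 0.6148, 0.3053]
eef_rot: [180.0, -0.1, -88.3]
contact_force: [0.5, 0.3, 0.3]
gripper_width: 0.0876
gripper_force: 0.0
```

Emit:
apply_moves(
  targets=[
    [1,0.0288,-0.0169,0,0,0,0],
    [1,0.0288,-0.0169,0,0,0,0],
    [1,0.0288,-0.0169,0,0,0,0],
    [1,0.0288,-0.0169,0,0,0,0],
    [1,0.0288,-0.0169,0,0,0,0],
    [1,0.0288,-0.0169,0,0,0,0],
    [1,0.0288,-0.0169,0,0,0,0],
    [1,0.0288,-0.0169,0,0,0,0],
    [1,0.0288,-0.0169,0,0,0,0],
    [1,0.0288,-0.0169,0,0,0,0],
    [1,0,0,0,0,0,0],
    [1,0,0,0,0,0,0],
  ],
)

```text
time_s: 1.93
tcp_pos: [0.4579, 0.3316, 0.3054]
eef_rot: [180.0, -0.0, -88.1]
contact_force: [0.1, 0.5, -0.3]
gripper_width: 0.0875
gripper_force: 0.0
```

Run:
```python
from h import *
from plant import *
s=get_state();print(s["time_s"],s["tcp_pos"],s["eef_rot"],s["joints"].round(1))
c=capture("wrist");np.savez("w1.npz",**c);cv2.imwrite("pics/w1.png",c["frame"][:,:,::-1])
P=cloud(c);print(c["T"].round(3),pix(c,np.array([.457,.333,.101])))
c=capture("side");np.savez("side1.npz",**c);P=cloud(c);f=c["frame"].min(-1)
m=(np.hypot(P[...,0]-.459,P[...,1]-.328)<.05)&(P[...,2]>.09)&(P[...,2]<.112);t=P[m];print(m.sum(),cv2.minEnclosingCircle(t[:,:2].astype(np.float32)),np.median(t,0))
```

```text
1.9333 [0.45794473 0.33160818 0.30544383] [ 1.79983504e+02 -8.74931235e-03 -8.81360777e+01] [ 55.7   8.3  -7.9  -0.  -73.8 -53.9]
[[-0.999 -0.032 -0.011  0.459]
 [-0.033  0.958  0.285  0.253]
 [ 0.001  0.285 -0.958  0.445]
 [ 0.     0.     0.     1.   ]] [278.56246154 189.14860252]
145 ((0.4603891670703888, 0.33352744579315186), 0.030089009553194046) [0.45622258 0.33331805 0.09833922]
```

View pics/w1.png

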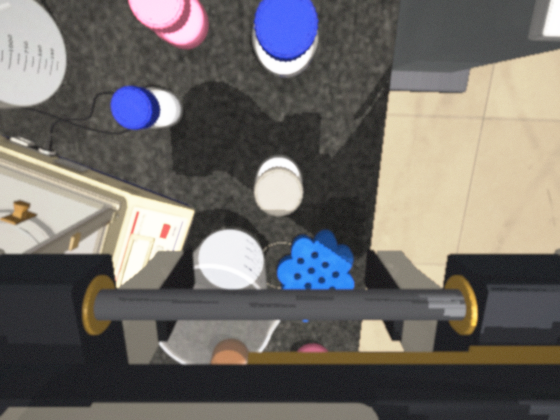

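The wrist view shows the white cap at (278,191), matching the prediction. The beaker base is at (230,258) with its rim lower in the picture, and the blue rack is at (315,265).

Run:
```python
from h import *
c=dict(np.load("w1.npz"));P=cloud(c)
t=P[165:220,250:308].reshape(-1,3);t=t[(t[:,2]>.092)];print(len(t),cv2.minEnclosingCircle(t[:,:2].astype(np.float32)),np.median(t,0))
K,T=c["camera_matrix"],c["T"]
def ray(u,v,z):
    d=T[:3,:3]@np.linalg.solve(K,[u,v,1]);o=T[:3,3];return (o+d*(z-o[2])/d[2]).round(3)
for a in [(230,230,.003),(230,288,.003),(198,258,.003),(263,258,.003),(165,345,.155),(283,320,.155),(225,265,.155),(200,265,.155)]:print(a,ray(*a))
s=dict(np.load("side0.npz"));Q=cloud(s);m=(Q[...,2]>.12)&(Q[...,2]<.17)&(Q[...,0]>.4)&(Q[...,0]<.62)&(Q[...,1]>.33)&(Q[...,1]<.5);print(Q[m].min(0),Q[m].max(0),m.sum(),cv2.minEnclosingCircle(Q[m][Q[m][:,2]>.14][:,:2].astype(np.float32)))
```

```text
1800 ((0.4571393132209778, 0.33702966570854187), 0.026258384808897972) [0.45713326 0.33557584 0.10015805]
(230, 230, 0.003) [0.522 0.416 0.003]
(230, 288, 0.003) [0.522 0.506 0.003]
(198, 258, 0.003) [0.568 0.46  0.003]
(263, 258, 0.003) [0.475 0.457 0.003]
(165, 345, 0.155) [0.567 0.486 0.155]
(283, 320, 0.155) [0.449 0.453 0.155]
(225, 265, 0.155) [0.505 0.395 0.155]
(200, 265, 0.155) [0.529 0.396 0.155]
[0.45322167 0.39505526 0.12011957] [0.58479897 0.49996105 0.15631025] 255 ((0.5181294679641724, 0.4614710211753845), 0.06687793880701065)
```

Emit:
apply_moves(
  targets=[
    [1,-0.0044,0.001,0.01,0,0,0],
    [1,0,0,0.02,0,0,0],
    [1,0,0,0.02,0,0,0],
    [1,0,0,0.02,0,0,0],
    [1,0,0,0.02,0,0,0],
    [1,0,0,0.02,0,0,0],
    [1,0,0,0.02,0,0,0],
    [1,0,0,0.02,0,0,0],
    [1,0,0,0.02,0,0,0],
    [1,0,0,0.02,0,0,0],
    [1,0,0,0.02,0,0,0],
    [1,0,0,0.015,0,0,0],
    [1,0,0,0.0104,0,0,0],
    [1,0,0,0,0,0,0],
  ],
)

```text
time_s: 3.2
tcp_pos: [0.4545, 0.3371, 0.0673]
eef_rot: [179.8, -0.2, -87.9]
contact_force: [-0.3, -0.0, 0.5]
gripper_width: 0.0874
gripper_force: 0.0
```

Emit:
apply_moves(
  targets=[
    [0.5,0,0,0,0,0,0],
    [0.5,0,0,0,0,0,0],
    [0.5,0,0,0,0,0,0],
    [0.5,0,0,0,0,0,0],
    [0.5,0,0,0,0,0,0],
    [0.5,0,0,0,0,0,0],
    [0.5,0,0,0,0,0,0],
    [0.5,0,0,0,0,0,0],
  ],
  newtons=12,
)

```text
time_s: 3.87
tcp_pos: [0.4565, 0.3379, 0.0709]
eef_rot: [-179.9, 0.1, -88.0]
contact_force: [-0.3, -0.0, 5.3]
gripper_width: 0.0571
gripper_force: 12.0
```

Emit:
apply_moves(
  targets=[
    [0.5,0,0,-0.005,0,0,0],
    [0.5,0,0,-0.015,0,0,0],
    [0.5,0,0,-0.02,0,0,0],
    [0.5,0,0,-0.025,0,0,0],
    [0.5,0,0,-0.025,0,0,0],
    [0.5,0,0,-0.025,0,0,0],
    [0.5,0,0,-0.025,0,0,0],
    [0.5,0,0,-0.025,0,0,0],
    [0.5,0,0,-0.02,0,0,0],
    [0.5,0,0,-0.015,0,0,0],
    [0.5,0,0,0,0,0,0],
  ],
)

```text
time_s: 4.78
tcp_pos: [0.457, 0.3382, 0.2738]
eef_rot: [-179.8, 0.2, -88.0]
contact_force: [-0.2, -0.1, -0.9]
gripper_width: 0.0568
gripper_force: 12.0
```

Emit:
apply_moves(
  targets=[
    [0.5,0.01,-0.001,0,0,0,0],
    [0.5,0.02,-0.002,0,0,0,0],
    [0.5,0.028,-0.003,0,0,0,0],
    [0.5,0.03,-0.003,0,0,0,0],
    [0.5,0.03,-0.003,0,0,0,0],
    [0.5,0.03,-0.003,0,0,0,0],
    [0.5,0.03,-0.003,0,0,0,0],
    [0.5,0.03,-0.003,0,0,0,0],
    [0.5,0.03,-0.003,0,0,0,0],
    [0.5,0.03,-0.003,0,0,0,0],
    [0.5,0.03,-0.003,0,0,0,0],
    [0.5,0.03,-0.003,0,0,0,0],
    [0.5,0.03,-0.003,0,0,0,0],
    [0.5,0.03,-0.003,0,0,0,0],
    [0.5,0.026,-0.003,0,0,0,0],
    [0.5,0.018,-0.0025,0,0,0,0],
    [0.5,0.01,-0.0025,0,0,0,0],
    [0.5,0,0,0,0,0,0],
    [0.5,0,0,0,0,0,0],
  ],
)

```text
time_s: 6.37
tcp_pos: [0.5181, -0.1029, 0.2691]
eef_rot: [179.9, 0.0, -88.1]
contact_force: [-0.3, 0.5, -0.8]
gripper_width: 0.0569
gripper_force: 12.0
```

Run:
```python
from h import *
from plant import *
s=get_state();print(s["time_s"],s["tcp_pos"],s["eef_rot"],s["contact_force"],s["gripper_width"],s["joints"].round(1))
c=capture("wrist");np.savez("w2.npz",**c);cv2.imwrite("pics/w2.png",c["frame"][:,:,::-1])
C=np.array([.5177,-.1404]);a=np.radians(2.07);X=np.array([np.cos(a),np.sin(a)]);Y=np.array([-X[1],X[0]])
for n,(x,y,z) in dict(ring=(0,40,86),pad0=(0,-29,118),grip0=(0,-139,159)).items():
    print(n,np.r_[C+X*x/1e3+Y*y/1e3,z/1e3].round(4),pix(c,np.r_[C+X*x/1e3+Y*y/1e3,z/1e3]).round(1))
P=cloud(c);z=P[...,2]
for lo,hi in [(.081,.087),(.168,.182),(.135,.146)]:
    q=P[(z>lo)&(z<hi)&(P[...,1]<-.12)];print(lo,len(q),cv2.minAreaRect(q[:,:2].astype(np.float32)) if len(q)>5 else '')
```

```text
6.3667 [ 0.5180991  -0.10291452  0.26910158] [ 1.79891338e+02  1.24803423e-02 -8.80601375e+01] [-0.28805679  0.53802374 -0.77300943] 0.056934370800028423 [ 10.    5.8 -15.5  -0.  -68.7  -8.1]
ring [ 0.5163 -0.1004  0.086 ] [279.1 195.1]
pad0 [ 0.5187 -0.1694  0.118 ] [279.1 124.1]
grip0 [ 0.5227 -0.2793  0.159 ] [278.9 -54.9]
0.081 31391 ((0.5881134867668152, -0.1913485825061798), (0.3386111259460449, 0.15334253013134003), 1.9248714447021484)
0.168 0 
0.135 904 ((0.5199026465415955, -0.21206940710544586), (0.0625276118516922, 0.08694635331630707), 1.9556450843811035)
```

View pics/w2.png

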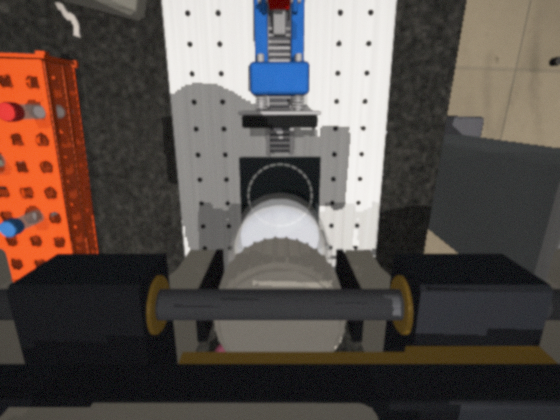

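The wrist view shows the ring centred at (279,192), predicted (279,195), and the pad face near row 127. The bottle is held straight. Lowering.

Emit:
apply_moves(
  targets=[
    [0.5,0,0.0016,0.008,0,0,0],
    [0.5,0,0,0.014,0,0,0],
    [0.5,0,0,0.015,0,0,0],
    [0.5,0,0,0.015,0,0,0],
    [0.5,0,0,0.015,0,0,0],
    [0.5,0,0,0.015,0,0,0],
    [0.5,0,0,0.012,0,0,0],
    [0.5,0,0,0.008,0,0,0],
    [0.5,0,0,0.003,0,0,0],
    [0.5,0,0,0,0,0,0],
    [0.5,0,0,0,0,0,0],
  ],
)

```text
time_s: 7.33
tcp_pos: [0.5175, -0.1023, 0.1656]
eef_rot: [-180.0, -0.0, -87.9]
contact_force: [0.7, 0.1, -0.7]
gripper_width: 0.0568
gripper_force: 12.0
```

Emit:
apply_moves(
  targets=[
    [0.5,0,0,0.003,0,0,0],
    [0.5,0,0,0.002,0,0,0],
    [0.5,0,0,0,0,0,0],
    [0.5,0,0,0,0,0,0],
    [0.5,0,0,0,0,0,0],
  ],
)

```text
time_s: 7.75
tcp_pos: [0.5173, -0.1027, 0.1604]
eef_rot: [-180.0, -0.0, -88.0]
contact_force: [0.0, -0.2, -0.8]
gripper_width: 0.0569
gripper_force: 12.0
```

Emit:
apply_moves(
  targets=[
    [0.5,0,0,0.001,0,0,0],
    [0.5,0,0,0.001,0,0,0],
    [0.5,0,0,0,0,0,0],
    [0.5,0,0,0,0,0,0],
  ],
)

```text
time_s: 8.08
tcp_pos: [0.5171, -0.1026, 0.1581]
eef_rot: [180.0, -0.0, -88.0]
contact_force: [-0.2, 0.2, -0.5]
gripper_width: 0.0565
gripper_force: 12.0
```

Emit:
apply_moves(
  targets=[
    [0.5,0,0,0.001,0,0,0],
    [0.5,0,0,0,0,0,0],
    [0.5,0,0,0,0,0,0],
  ],
)

```text
time_s: 8.33
tcp_pos: [0.5172, -0.1026, 0.1571]
eef_rot: [180.0, -0.0, -88.0]
contact_force: [-0.2, -0.7, -1.4]
gripper_width: 0.0569
gripper_force: 12.0
```

Emit:
apply_moves(
  targets=[
    [0.5,0,0,0.001,0,0,0],
    [0.5,0,0,0,0,0,0],
    [0.5,0,0,0,0,0,0],
  ],
)

```text
time_s: 8.58
tcp_pos: [0.5173, -0.1027, 0.1569]
eef_rot: [-180.0, -0.0, -88.0]
contact_force: [-3.3, 0.4, 5.4]
gripper_width: 0.0566
gripper_force: 12.0
```

Contact reached, so I release and lift.

Emit:
apply_moves(
  targets=[
    [1,0,0,0,0,0,0],
    [1,0,0,0,0,0,0],
    [1,0,0,0,0,0,0],
    [1,0,0,0,0,0,0],
    [1,0,0,0,0,0,0],
    [1,0,0,0,0,0,0],
    [1,0,0,0,0,0,0],
    [1,0,0,-0.01,0,0,0],
    [1,0,0,-0.02,0,0,0],
    [1,0,0,-0.025,0,0,0],
    [1,0,0,-0.025,0,0,0],
    [1,0,0,-0.025,0,0,0],
    [1,0,0,-0.025,0,0,0],
    [1,0,0,-0.02,0,0,0],
    [1,0,0,0,0,0,0],
  ],
)

```text
time_s: 9.83
tcp_pos: [0.519, -0.103, 0.3118]
eef_rot: [-179.6, -0.0, -87.9]
contact_force: [-0.4, -0.1, -0.5]
gripper_width: 0.0875
gripper_force: 0.0
```

Run:
```python
from h import *
from plant import *
s=get_state();print(s["time_s"],s["tcp_pos"],s["eef_rot"],s["contact_force"],s["joints"].round(1))
c=capture("side");np.savez("side2.npz",**c);P=cloud(c);z=P[...,2]
f=c["frame"].astype(int);C=np.array([.5177,-.1404]);a=np.radians(2.07);X=np.array([np.cos(a),np.sin(a)]);Y=np.array([-X[1],X[0]])
S=np.stack([(P[...,:2]-C)@X,(P[...,:2]-C)@Y,z],-1)
I=(abs(S[...,0])<.05)&(abs(S[...,1])<.17)
red=I&(f[...,0]>130)&(f[...,1]<70)&(f[...,2]<80)&(z>.1)
print("red",red.sum(),S[red].min(0).round(3),S[red].max(0).round(3))
dark=I&(f.max(-1)<60)&(z>.155)&(S[...,1]<0)
print("black",dark.sum(),S[dark].min(0).round(3),S[dark].max(0).round(3))
cap=I&(z>.178)&(z<.2)&(S[...,1]>0);print("cap",cap.sum(),cv2.minEnclosingCircle(S[cap][:,:2].astype(np.float32)))
cv2.imwrite("pics/s2.png",cv2.resize(c["frame"][215:345,235:375,::-1],None,fx=4,fy=4,interpolation=cv2.INTER_CUBIC))
```

```text
9.8333 [ 0.51899024 -0.10296193  0.31178152] [-1.79553209e+02 -4.25771141e-02 -8.79403724e+01] [-0.40974732 -0.07494392 -0.45056646] [ 10.1   4.2 -11.8   0.1 -73.5  -8.1]
red 65 [-0.009 -0.129  0.101] [ 0.005 -0.113  0.173]
black 607 [-0.049 -0.157  0.156] [ 0.05  -0.     0.597]
cap 204 ((-0.00040799472481012344, 0.03685340657830238), 0.027926230803132057)
```

View pics/s2.png

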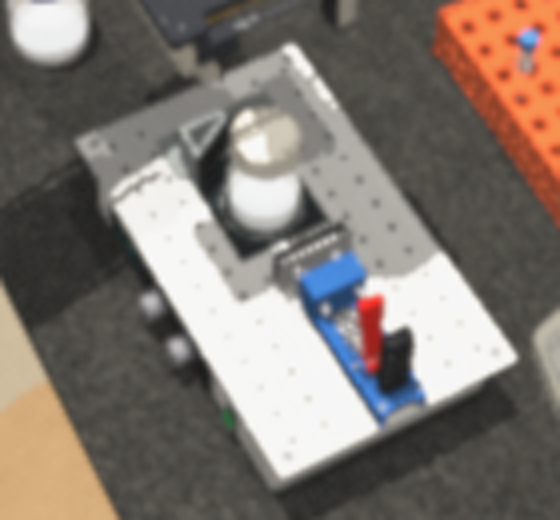

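The bottle stands on the ring (cap at crop (262,135)), the V is behind it, and the lever (370,330) and grip (396,360) are clear. Moving over the clamp and turning the jaws along the slide.

Emit:
apply_moves(
  targets=[
    [1,0.012,0,0,0,0,0],
    [1,0.022,0.0003,0,0,0,0],
    [1,0.026,0.0003,0,0,0,0],
    [1,0.028,0.0004,0,0,0,0],
    [1,0.028,0.0004,0,0,0,0],
    [1,0.026,0.0004,0,0,0,0],
    [1,0.022,0.0003,0,0,0,0],
    [1,0.012,0.0003,0,0,0,0],
  ],
)

```text
time_s: 10.55
tcp_pos: [0.5202, -0.281, 0.3049]
eef_rot: [179.9, 0.0, -88.1]
contact_force: [-0.2, 0.6, -0.3]
gripper_width: 0.0876
gripper_force: 0.0
```

Emit:
apply_moves(
  targets=[
    [1,0,0,0,0,0,-0.04],
    [1,0,0,0,0,0,-0.07],
    [1,0,0,0,0,0,-0.07],
    [1,0,0,0,0,0,-0.07],
    [1,0,0,0,0,0,-0.07],
    [1,0,0,0,0,0,-0.07],
    [1,0,0,0,0,0,-0.07],
    [1,0,0,0,0,0,-0.07],
    [1,0,0,0,0,0,-0.07],
    [1,0,0,0,0,0,-0.07],
    [1,0,0,0,0,0,-0.07],
    [1,0,0,0,0,0,-0.07],
    [1,0,0,0,0,0,-0.07],
    [1,0,0,0,0,0,-0.07],
    [1,0,0,0,0,0,-0.05],
    [1,0,0,0,0,0,0],
    [1,0,0,0,0,0,0],
  ],
)

```text
time_s: 11.97
tcp_pos: [0.5207, -0.2785, 0.3057]
eef_rot: [-180.0, 0.1, 1.9]
contact_force: [-0.5, 0.5, 0.2]
gripper_width: 0.0879
gripper_force: 0.0
```

```bash
cat >> h.py <<'E'
C=np.array([.5177,-.1404]);a=np.radians(2.07);X=np.array([np.cos(a),np.sin(a)]);Y=np.array([-X[1],X[0]])
def sh(P): return np.concatenate([((P[...,:2]-C)@X)[...,None],((P[...,:2]-C)@Y)[...,None],P[...,2:3]],-1)
E
python3 - <<'E'
from h import *
from plant import *
s=get_state();print(s["time_s"],sh(s["tcp_pos"]),s["eef_rot"],s["contact_force"],s["joints"].round(1))
c=capture("wrist");np.savez("w3.npz",**c);cv2.imwrite("pics/w3.png",c["frame"][:,:,::-1])
S=sh(cloud(c));f=c["frame"].astype(int);z=S[...,2];I=(abs(S[...,0])<.03)&(abs(S[...,1])<.17)
red=I&(f[...,0]>110)&(f[...,1]<70)&(f[...,2]<80)&(z>.1)
if red.sum(): print("red",red.sum(),S[red].min(0).round(3),S[red].max(0).round(3)); t=red&(z>.164);print(S[t].min(0),S[t].max(0))
b=I&(f.max(-1)<70)&(z>.168)&(z<.185)&(S[...,1]<-.08);print("blk",b.sum());print(S[b].min(0),S[b].max(0))
E
```

```text
11.9667 [-0.00195786 -0.13814483  0.30565377] [-1.79980349e+02  5.30603800e-02  1.87938409e+00] [-0.47565917  0.47741287  0.22678922] [ -9.2  10.8  -4.9  -0.  -74.4 101.1]
red 260 [-0.008 -0.13   0.103] [ 0.011 -0.111  0.174]
[-0.00800292 -0.11837068  0.16400155] [ 0.01092434 -0.11058836  0.17386825]
blk 394
[-0.00927159 -0.1547885   0.16849341] [ 0.01269993 -0.14243229  0.17888282]
```

View pics/w3.png

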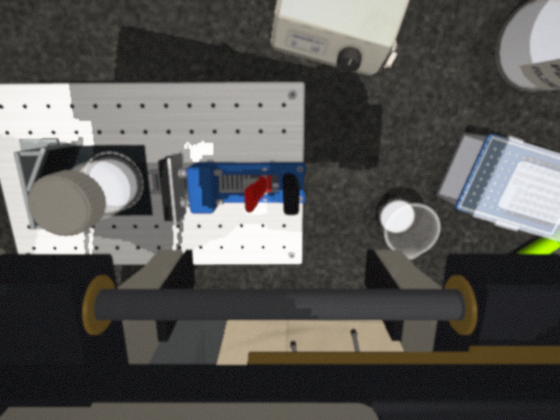

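The wrist view shows the lever at (257,193), leaning forward, and the black grip at (291,193). The blue spring block is at (202,188), so I check its clearance to the front finger.

Run:
```python
from h import *
for n in ["w3","w2","side2"]:
    c=dict(np.load(n+".npz"));S=sh(cloud(c));f=c["frame"].astype(int);z=S[...,2];I=(abs(S[...,0])<.05)&(S[...,1]>-.17)&(S[...,1]<0)
    bl=I&(f[...,2]>f[...,0]+60)&(z>.1)&(z<.2)
    print(n,bl.sum(),S[bl].min(0).round(3),np.percentile(S[bl],99,axis=0).round(3))
    for y0 in np.arange(-.16,.0,.01):
        m=I&(S[...,1]>=y0)&(S[...,1]<y0+.01)&(z<.2)
        if m.sum(): print(round(y0,3),m.sum(),z[m].max().round(3),end=' | ')
    print()
    m=I&(S[...,1]>-.05)&(z>.11)&(z<.2)&(abs(S[...,0])>.012)&(abs(S[...,0])<.028)
    if m.sum(): print("pad?",np.percentile(S[m],[1,50,99],axis=0).round(3).tolist())
```

```text
w3 1971 [-0.021 -0.165  0.101] [ 0.022 -0.053  0.136]
-0.16 763 0.179 | -0.15 991 0.179 | -0.14 817 0.112 | -0.13 941 0.152 | -0.12 964 0.174 | -0.11 670 0.17 | -0.1 842 0.105 | -0.09 892 0.123 | -0.08 1214 0.136 | -0.07 926 0.136 | -0.06 725 0.136 | -0.05 1099 0.139 | -0.04 1170 0.138 | -0.03 368 0.137 | -0.02 304 0.095 | -0.01 766 0.095 | 
pad? [[-0.028, -0.049, 0.112], [0.013, -0.04, 0.134], [0.028, -0.028, 0.138]]
w2 3213 [-0.022 -0.124  0.101] [ 0.021 -0.052  0.135]
-0.13 1057 0.113 | -0.12 1744 0.14 | -0.11 1585 0.105 | -0.1 1429 0.105 | -0.09 1334 0.122 | -0.08 1159 0.136 | -0.07 1456 0.137 | -0.06 1472 0.136 | -0.05 1324 0.138 | -0.04 1344 0.139 | -0.03 1032 0.137 | -0.02 1165 0.095 | -0.01 1061 0.095 | 
pad? [[-0.027, -0.05, 0.117], [-0.012, -0.036, 0.135], [0.028, -0.027, 0.138]]
side2 262 [-0.024 -0.167  0.1  ] [ 0.022 -0.052  0.138]
-0.16 299 0.181 | -0.15 288 0.182 | -0.14 92 0.113 | -0.13 111 0.163 | -0.12 123 0.178 | -0.11 64 0.108 | -0.1 74 0.106 | -0.09 84 0.122 | -0.08 165 0.138 | -0.07 108 0.14 | -0.06 79 0.138 | -0.05 85 0.139 | -0.04 157 0.142 | -0.03 52 0.135 | -0.02 29 0.089 | -0.01 37 0.095 | 
pad? [[-0.027, -0.045, 0.111], [-0.013, -0.038, 0.131], [0.027, -0.026, 0.141]]
```

Emit:
apply_moves(
  targets=[
    [1,0.002,-0.002,0.008,0,0,-0.002],
    [1,0,0,0.015,0,0,0],
    [1,0,0,0.02,0,0,0],
    [1,0,0,0.02,0,0,0],
    [1,0,0,0.02,0,0,0],
    [1,0,0,0.02,0,0,0],
    [1,0,0,0.015,0,0,0],
    [1,0,0,0.012,0,0,0],
    [1,0,0,0.008,0,0,0],
    [1,0,0,0.005,0,0,0],
    [1,0,0,0,0,0,0],
    [1,0,0,0,0,0,0],
    [1,0,0,0,0,0,0],
  ],
  newtons=16,
)

```text
time_s: 13.1
tcp_pos: [0.5234, -0.2767, 0.1639]
eef_rot: [180.0, -0.1, 2.2]
contact_force: [-0.6, -0.1, -0.1]
gripper_width: 0.0877
gripper_force: 0.0
```

```bash
cat > st.py <<'E'
from h import *
from plant import *
s=get_state();print(s["time_s"],(sh(s["tcp_pos"])*1e3).round(2),s["eef_rot"].round(2),"F",s["contact_force"].round(2),"Fy",round(float(s["contact_force"][:2]@Y),2),"w",round(s["gripper_width"]*1e3,2),s["gripper_force"])
E
python3 st.py
```

```text
13.1 [   0.79 -136.38  163.93] [ 1.7997e+02 -7.0000e-02  2.2000e+00] F [-0.59 -0.07 -0.09] Fy -0.05 w 87.68 0.0
```

Emit:
apply_moves(
  targets=[
    [0.75,0,0,0.001,0,0,0],
    [0.65,0,0,0,0,0,0],
    [0.6,0,0,0,0,0,0],
    [0.56,0,0,0,0,0,0],
    [0.56,0,0,0,0,0,0],
    [0.56,0,0,0,0,0,0],
  ],
)

```text
time_s: 13.6
tcp_pos: [0.523, -0.2763, 0.1623]
eef_rot: [-180.0, -0.0, 2.2]
contact_force: [-0.4, 4.6, 0.3]
gripper_width: 0.0532
gripper_force: 2.3
```

```bash
python3 st.py
```

```text
13.6 [   0.38 -136.04  162.26] [-1.7999e+02 -1.0000e-02  2.2100e+00] F [-0.4   4.57  0.26] Fy 4.58 w 53.19 2.25474878330715
```

Emit:
apply_moves(
  targets=[
    [0.52,0,0,0,0,0,0],
    [0.48,0,0,0,0,0,0],
    [0.46,0,0,0,0,0,0],
    [0.46,0,0,0,0,0,0],
  ],
)

```text
time_s: 13.93
tcp_pos: [0.523, -0.2769, 0.1623]
eef_rot: [180.0, -0.0, 2.2]
contact_force: [-0.7, -1.1, 1.4]
gripper_width: 0.0406
gripper_force: 6.4
```

```bash
python3 st.py
```

```text
13.9333 [   0.41 -136.58  162.3 ] [ 1.7996e+02 -1.0000e-02  2.2200e+00] F [-0.74 -1.1   1.41] Fy -1.08 w 40.59 6.363318357471144
```

Emit:
apply_moves(
  targets=[
    [0.43,0,0,0,0,0,0],
    [0.4,0,0,0,0,0,0],
    [0.35,0,0,0,0,0,0],
    [0.3,0,0,0,0,0,0],
    [0.3,0,0,0,0,0,0],
  ],
)

```text
time_s: 14.35
tcp_pos: [0.523, -0.2766, 0.1623]
eef_rot: [180.0, -0.0, 2.2]
contact_force: [0.8, -1.4, 2.8]
gripper_width: 0.0355
gripper_force: 16.0
```

```bash
python3 st.py
```

```text
14.35 [   0.41 -136.3   162.3 ] [ 1.7999e+02 -1.0000e-02  2.2100e+00] F [ 0.8  -1.38  2.77] Fy -1.41 w 35.49 16.00022256374359
```

Lever squeezed (35.5 mm). I slide back gently to feel the clamp's zero stop as a reference for the rack.

Emit:
apply_moves(
  targets=[
    [0.3,0,0.001,0,0,0,0],
    [0.3,0,0.001,0,0,0,0],
    [0.3,0,0,0,0,0,0],
    [0.3,0,0,0,0,0,0],
  ],
)

```text
time_s: 14.68
tcp_pos: [0.5231, -0.2786, 0.1623]
eef_rot: [180.0, -0.0, 2.2]
contact_force: [0.2, 0.3, 4.4]
gripper_width: 0.0358
gripper_force: 16.0
```

```bash
python3 st.py
```

```text
14.6833 [   0.41 -138.28  162.32] [ 1.7999e+02 -1.0000e-02  2.2100e+00] F [0.19 0.29 4.4 ] Fy 0.29 w 35.8 16.000192165374756
```

Emit:
apply_moves(
  targets=[
    [0.3,0,0.001,0,0,0,0],
    [0.3,0,0.0005,0,0,0,0],
    [0.3,0,0,0,0,0,0],
    [0.3,0,0,0,0,0,0],
  ],
)

```text
time_s: 15.02
tcp_pos: [0.5231, -0.2802, 0.1623]
eef_rot: [180.0, -0.0, 2.2]
contact_force: [0.6, 0.6, 5.0]
gripper_width: 0.036
gripper_force: 16.0
```

```bash
python3 st.py
```

```text
15.0167 [   0.37 -139.86  162.29] [ 1.7999e+02 -1.0000e-02  2.2100e+00] F [0.59 0.64 4.96] Fy 0.62 w 36.05 16.000317335128784
```

Emit:
apply_moves(
  targets=[
    [0.3,0,0.001,0,0,0,0],
    [0.3,0,0,0,0,0,0],
    [0.3,0,0,0,0,0,0],
  ],
)

```text
time_s: 15.27
tcp_pos: [0.5232, -0.2811, 0.1623]
eef_rot: [180.0, -0.0, 2.2]
contact_force: [-0.1, -0.2, 5.6]
gripper_width: 0.0356
gripper_force: 16.0
```

Emit:
apply_moves(
  targets=[
    [0.3,0,0.001,0,0,0,0],
    [0.3,0,0,0,0,0,0],
    [0.3,0,0,0,0,0,0],
  ],
)

```text
time_s: 15.52
tcp_pos: [0.5232, -0.2812, 0.1623]
eef_rot: [-179.9, -0.0, 2.2]
contact_force: [-1.2, 6.2, 8.1]
gripper_width: 0.0356
gripper_force: 16.0
```

Emit:
apply_moves(
  targets=[
    [0.3,0,0.001,0,0,0,0],
    [0.3,0,0,0,0,0,0],
    [0.3,0,0,0,0,0,0],
  ],
)

```text
time_s: 15.77
tcp_pos: [0.5233, -0.2813, 0.1623]
eef_rot: [-179.9, -0.0, 2.2]
contact_force: [-1.4, 10.8, 10.7]
gripper_width: 0.0354
gripper_force: 16.0
```

```bash
python3 st.py
```

```text
15.7667 [   0.46 -141.01  162.31] [-1.7988e+02 -2.0000e-02  2.2300e+00] F [-1.37 10.8  10.74] Fy 10.84 w 35.4 16.0053813457489
```

The zero stop is at TCP y = -140.9 mm, so clamp = TCP y + 140.9. Sliding forward.

Emit:
apply_moves(
  targets=[
    [0.3,0,-0.003,0,0,0,0],
    [0.3,0,-0.004,0,0,0,0],
    [0.3,0,-0.004,0,0,0,0],
    [0.3,0,-0.004,0,0,0,0],
    [0.3,0,-0.004,0,0,0,0],
    [0.3,0,-0.004,0,0,0,0],
    [0.3,0,-0.004,0,0,0,0],
    [0.3,0,-0.004,0,0,0,0],
    [0.3,0,-0.003,0,0,0,0],
    [0.3,0,-0.002,0,0,0,0],
    [0.3,0,0,0,0,0,0],
  ],
)

```text
time_s: 16.68
tcp_pos: [0.5219, -0.2464, 0.1623]
eef_rot: [-180.0, -0.0, 2.2]
contact_force: [-1.0, 0.9, 5.5]
gripper_width: 0.0358
gripper_force: 16.0
```

Emit:
apply_moves(
  targets=[
    [0.3,0,-0.002,0,0,0,0],
    [0.3,0,-0.002,0,0,0,0],
    [0.3,0,-0.002,0,0,0,0],
    [0.3,0,-0.002,0,0,0,0],
    [0.3,0,-0.002,0,0,0,0],
    [0.3,0,-0.001,0,0,0,0],
    [0.3,0,0,0,0,0,0],
  ],
)

```text
time_s: 17.27
tcp_pos: [0.5215, -0.2357, 0.1623]
eef_rot: [-180.0, -0.0, 2.2]
contact_force: [-0.8, -0.4, 5.1]
gripper_width: 0.0355
gripper_force: 16.0
```

```bash
python3 st.py
python3 - <<'E'
from h import *
from plant import *
c=capture("side");S=sh(cloud(c));z=S[...,2];I=(abs(S[...,0])<.05)
cap=I&(z>.178)&(z<.2)&(S[...,1]>0)&(S[...,1]<.13);print("cap",cap.sum(),cv2.minEnclosingCircle(S[cap][:,:2].astype(np.float32)),np.median(z[cap]))
E
```

```text
17.2667 [  0.33 -95.38 162.28] [-1.80e+02 -2.00e-02  2.22e+00] F [-0.8  -0.38  5.14] Fy -0.35 w 35.48 15.999808609485626
cap 117 ((-0.0020097375381737947, 0.046033572405576706), 0.026143427938222885) 0.18581856781036898
```

Emit:
apply_moves(
  targets=[
    [0.3,0,-0.001,0,0,0,0],
    [0.3,0,-0.001,0,0,0,0],
    [0.3,0,-0.001,0,0,0,0],
    [0.3,0,-0.001,0,0,0,0],
    [0.3,0,-0.001,0,0,0,0],
    [0.3,0,-0.001,0,0,0,0],
    [0.3,0,0,0,0,0,0],
    [0.3,0,0,0,0,0,0],
  ],
)

```text
time_s: 17.98
tcp_pos: [0.5213, -0.2298, 0.1623]
eef_rot: [-180.0, -0.0, 2.2]
contact_force: [-0.2, -1.0, 6.4]
gripper_width: 0.0356
gripper_force: 16.0
```

Emit:
apply_moves(
  targets=[
    [0.3,0,-0.001,0,0,0,0],
    [0.3,0,-0.001,0,0,0,0],
    [0.3,0,-0.001,0,0,0,0],
    [0.3,0,-0.001,0,0,0,0],
    [0.3,0,0,0,0,0,0],
    [0.3,0,0,0,0,0,0],
  ],
)

```text
time_s: 18.48
tcp_pos: [0.5211, -0.2259, 0.1623]
eef_rot: [180.0, -0.0, 2.2]
contact_force: [-0.6, -1.1, 5.1]
gripper_width: 0.0356
gripper_force: 16.0
```

Emit:
apply_moves(
  targets=[
    [0.3,0,-0.001,0,0,0,0],
    [0.3,0,-0.001,0,0,0,0],
    [0.3,0,-0.001,0,0,0,0],
    [0.3,0,-0.001,0,0,0,0],
    [0.3,0,0,0,0,0,0],
    [0.3,0,0,0,0,0,0],
  ],
)

```text
time_s: 18.98
tcp_pos: [0.521, -0.2218, 0.1623]
eef_rot: [180.0, -0.0, 2.2]
contact_force: [0.1, 0.4, 5.5]
gripper_width: 0.0357
gripper_force: 16.0
```

```bash
python3 st.py
python3 - <<'E'
from h import *
from plant import *
c=capture("side");S=sh(cloud(c));z=S[...,2];I=(abs(S[...,0])<.05)
cap=I&(z>.178)&(z<.2)&(S[...,1]>0)&(S[...,1]<.13);print("cap",cap.sum(),cv2.minEnclosingCircle(S[cap][:,:2].astype(np.float32)),np.median(z[cap]))
E
```

```text
18.9833 [  0.33 -81.5  162.29] [ 1.80e+02 -2.00e-02  2.22e+00] F [0.07 0.44 5.52] Fy 0.44 w 35.7 16.000198423862457
cap 112 ((0.00015823263674974442, 0.05590658634901047), 0.026785898953676224) 0.18572706651770432
```

Emit:
apply_moves(
  targets=[
    [0.3,0,-0.001,0,0,0,0],
    [0.3,0,-0.001,0,0,0,0],
    [0.3,0,-0.001,0,0,0,0],
    [0.3,0,-0.001,0,0,0,0],
    [0.3,0,0,0,0,0,0],
    [0.3,0,0,0,0,0,0],
  ],
)

```text
time_s: 19.53
tcp_pos: [0.5208, -0.2183, 0.1623]
eef_rot: [180.0, -0.0, 2.2]
contact_force: [0.5, -5.0, 3.8]
gripper_width: 0.0354
gripper_force: 16.0
```

Emit:
apply_moves(
  targets=[
    [0.3,0,-0.001,0,0,0,0],
    [0.3,0,-0.001,0,0,0,0],
    [0.3,0,-0.001,0,0,0,0],
    [0.3,0,-0.001,0,0,0,0],
    [0.3,0,0,0,0,0,0],
    [0.3,0,0,0,0,0,0],
  ],
)

```text
time_s: 20.03
tcp_pos: [0.5207, -0.2153, 0.1622]
eef_rot: [179.9, -0.0, 2.2]
contact_force: [0.9, -11.8, 1.7]
gripper_width: 0.036
gripper_force: 16.0
```

Bottle home at clamp ≈61.3 and 11 N at 65.9, so the target notch is 65, which settles at about 7 N. Now easing the lever while the rear finger keeps holding the grip forward.

Emit:
apply_moves(
  targets=[
    [0.41,0,-0.0003,0,0,0,0],
    [0.42,0,-0.0005,0,0,0,0],
    [0.43,0,-0.0005,0,0,0,0],
    [0.44,0,-0.0005,0,0,0,0],
    [0.45,0,-0.0005,0,0,0,0],
    [0.45,0,0,0,0,0,0],
  ],
)

```text
time_s: 20.53
tcp_pos: [0.5206, -0.2133, 0.1622]
eef_rot: [179.9, 0.0, 2.2]
contact_force: [1.2, -11.2, 0.6]
gripper_width: 0.0396
gripper_force: 11.2
```

```bash
python3 st.py
```

```text
20.5333 [  0.3  -72.95 162.19] [179.87   0.     2.22] F [  1.22 -11.17   0.56] Fy -11.2 w 39.57 11.237782984972
```

Emit:
apply_moves(
  targets=[
    [0.46,0,-0.0005,0,0,0,0],
    [0.47,0,-0.0005,0,0,0,0],
    [0.48,0,-0.0005,0,0,0,0],
    [0.49,0,-0.0004,0,0,0,0],
    [0.5,0,-0.0004,0,0,0,0],
    [0.5,0,0,0,0,0,0],
    [0.5,0,0,0,0,0,0],
  ],
)

```text
time_s: 21.12
tcp_pos: [0.5205, -0.211, 0.1622]
eef_rot: [179.9, 0.0, 2.2]
contact_force: [2.2, -12.2, 0.6]
gripper_width: 0.0439
gripper_force: 10.6
```

```bash
python3 st.py
```

```text
21.1167 [  0.27 -70.67 162.19] [179.87   0.     2.22] F [  2.17 -12.23   0.61] Fy -12.3 w 43.91 10.5786033970071
```

Emit:
apply_moves(
  targets=[
    [0.52,0,-0.0008,0,0,0,0],
    [0.54,0,-0.0009,0,0,0,0],
    [0.56,0,-0.0009,0,0,0,0],
    [0.56,0,0,0,0,0,0],
    [0.56,0,0,0,0,0,0],
  ],
)

```text
time_s: 21.53
tcp_pos: [0.5204, -0.2083, 0.1622]
eef_rot: [179.9, -0.0, 2.2]
contact_force: [1.6, -11.5, -0.0]
gripper_width: 0.0493
gripper_force: 8.8
```

```bash
python3 st.py
```

```text
21.5333 [  0.29 -67.91 162.2 ] [179.88  -0.     2.22] F [  1.55 -11.49  -0.02] Fy -11.54 w 49.27 8.77459606854245
```

Emit:
apply_moves(
  targets=[
    [0.58,0,-0.0008,0,0,0,0],
    [0.6,0,-0.0008,0,0,0,0],
    [0.62,0,-0.0008,0,0,0,0],
    [0.64,0,-0.0008,0,0,0,0],
    [0.64,0,0,0,0,0,0],
    [0.64,0,0,0,0,0,0],
  ],
)

```text
time_s: 22.03
tcp_pos: [0.5203, -0.2046, 0.1622]
eef_rot: [179.9, -0.0, 2.2]
contact_force: [0.8, -8.8, 2.1]
gripper_width: 0.0559
gripper_force: 4.2
```

```bash
python3 st.py
```

```text
22.0333 [  0.28 -64.27 162.24] [ 1.7992e+02 -1.0000e-02  2.2200e+00] F [ 0.75 -8.8   2.11] Fy -8.82 w 55.86 4.240312725305557
```

Emit:
apply_moves(
  targets=[
    [0.64,0,0.0005,0,0,0,0],
    [0.64,0,0.0005,0,0,0,0],
    [0.64,0,0,0,0,0,0],
    [0.64,0,0,0,0,0,0],
  ],
)

```text
time_s: 22.37
tcp_pos: [0.5201, -0.2048, 0.1619]
eef_rot: [180.0, 0.0, 2.2]
contact_force: [1.5, -5.2, 1.2]
gripper_width: 0.0564
gripper_force: 2.7
```

```bash
python3 st.py
```

```text
22.3667 [ 8.0000e-02 -6.4450e+01  1.6193e+02] [1.7999e+02 2.0000e-02 2.2100e+00] F [ 1.48 -5.24  1.21] Fy -5.29 w 56.36 2.6573237031698227
```

Emit:
apply_moves(
  targets=[
    [0.64,0,0.0005,0,0,0,0],
    [0.64,0,0.0005,0,0,0,0],
    [0.64,0,0,0,0,0,0],
    [0.64,0,0,0,0,0,0],
  ],
)

```text
time_s: 22.7
tcp_pos: [0.5197, -0.2052, 0.1617]
eef_rot: [-180.0, 0.1, 2.2]
contact_force: [-0.7, 0.8, -0.2]
gripper_width: 0.0559
gripper_force: 0.0
```

```bash
python3 st.py
```

```text
22.7 [ -0.35 -64.81 161.66] [-1.7995e+02  7.0000e-02  2.2000e+00] F [-0.7   0.8  -0.24] Fy 0.83 w 55.95 0.0
```

Emit:
apply_moves(
  targets=[
    [0.7,0,0,0,0,0,0],
    [0.8,0,0,0,0,0,0],
    [0.9,0,0,0,0,0,0],
    [0.9,0,0,0,0,0,0],
    [0.9,0,0,0,0,0,0],
    [0.9,0,0,0,0,0,0],
  ],
)

```text
time_s: 23.2
tcp_pos: [0.5202, -0.2056, 0.1621]
eef_rot: [-180.0, 0.0, 2.2]
contact_force: [0.2, 0.4, 0.9]
gripper_width: 0.0786
gripper_force: 0.0
```

Emit:
apply_moves(
  targets=[
    [0.9,0,0.003,-0.003,0,0,0],
    [0.9,0,0,-0.01,0,0,0],
    [0.9,0,0,-0.02,0,0,0],
    [0.9,0,0,-0.03,0,0,0],
    [0.9,0,0,-0.03,0,0,0],
    [0.9,0,0,-0.03,0,0,0],
    [0.9,0,0,-0.02,0,0,0],
    [0.9,0,0,0,0,0,0],
  ],
)

```text
time_s: 23.87
tcp_pos: [0.5222, -0.2095, 0.3115]
eef_rot: [179.9, -0.5, 2.2]
contact_force: [1.2, -0.8, 0.5]
gripper_width: 0.0791
gripper_force: 0.0
```

```bash
python3 st.py
python3 - <<'E'
from h import *
from plant import *
def meas(c,n,o):
    S=sh(cloud(c));f=c["frame"].astype(int);z=S[...,2];I=(abs(S[...,0])<.03)&(abs(S[...,1])<.17)
    t=I&(f[...,0]>110)&(f[...,1]<70)&(f[...,2]<80)&(z>.155)&(z<.19)
    b=I&(f.max(-1)<70)&(z>.166)&(z<.185)&(S[...,1]<0+o)
    p=I&(S[...,1]>-.05+o)&(S[...,1]<o)&(z>.11)&(z<.145)&(abs(S[...,0])>.012)&(abs(S[...,0])<.028)
    print(n,"red",t.sum(),S[t].min(0).round(4)[1],S[t].max(0).round(4)[1:],"blk",b.sum(),S[b].min(0).round(4)[1],S[b].max(0).round(4)[1],"padface",p.sum(),np.percentile(S[p][:,1],98).round(4) if p.sum() else '')
    cap=(abs(S[...,0])<.05)&(z>.178)&(z<.2)&(S[...,1]>0.01)&(S[...,1]<.13)
    if cap.sum(): print("cap",cap.sum(),cv2.minEnclosingCircle(S[cap][:,:2].astype(np.float32)),np.median(z[cap]))
meas(dict(np.load("w3.npz")),"w3",-.08+.0);meas(dict(np.load("side2.npz")),"s2",-.08)
c=capture("wrist");np.savez("w4.npz",**c);meas(c,"w4",0);cv2.imwrite("pics/w4.png",c["frame"][:,:,::-1])
c=capture("side");np.savez("s4.npz",**c);meas(c,"s4",0)
E
```

```text
23.8667 [  2.   -69.24 311.5 ] [179.86  -0.49   2.23] F [ 1.17 -0.85  0.52] Fy -0.89 w 79.09 0.0
w3 red 187 -0.1196 [-0.1106  0.1739] blk 401 -0.1551 -0.1424 padface 75 -0.0802
cap 3297 ((4.386520595289767e-05, 0.03640568256378174), 0.02637093886733055) 0.1861960591153073
s2 red 26 -0.1427 [-0.1126  0.1733] blk 28 -0.1567 -0.1464 padface 7 -0.0808
cap 204 ((-0.00040799472481012344, 0.03685340657830238), 0.027926230803132057) 0.18562607995714386
w4 red 226 -0.0517 [-0.0412  0.172 ] blk 397 -0.0927 -0.0799 padface 559 -0.0003
cap 3067 ((-0.00024309847503900528, 0.05773396044969559), 0.026364441961050034) 0.18621269521886868
s4 red 32 -0.0526 [-0.0382  0.1727] blk 33 -0.0956 -0.0835 padface 63 -0.0006
cap 205 ((-0.0010332725942134857, 0.05842962861061096), 0.02768825925886631) 0.18524635587049776
```

View pics/w4.png

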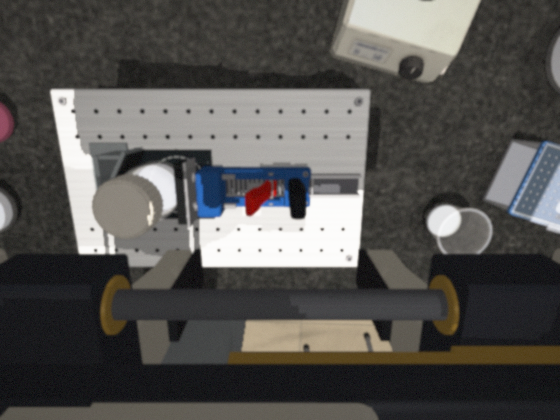

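Run:
```python
from h import *
ims=[]
for n,(r,cc) in {"w3":((150,225),(150,310)),"w4":((150,225),(155,315))}.items():
    c=dict(np.load(n+".npz"));ims.append(cv2.resize(c["frame"][r[0]:r[1],cc[0]:cc[1],::-1],None,fx=4,fy=4,interpolation=cv2.INTER_CUBIC))
    S=sh(cloud(c));f=c["frame"].astype(int);z=S[...,2];I=(abs(S[...,0])<.035)&(abs(S[...,1])<.175)
    bl=I&(f[...,2]>f[...,0]+60)&(z>.1)&(z<.2)
    print(n,"blue",np.percentile(S[bl][:,1],[0,1,99,100]).round(4), "block top",np.percentile(S[bl&(z>.13)][:,1],[0,1,99,100]).round(4))
    o=-.08 if n=="w3" else 0
    p=(z>.11)&(z<.145)&(abs(S[...,0])>.015)&(abs(S[...,0])<.027)&(S[...,1]>o+.02)&(S[...,1]<o+.1)
    print(np.percentile(S[p][:,1],[0,2,50,90,98,100]).round(4))
    t=I&(f[...,0]>80)&(f[...,0]>2*f[...,1])&(z>.11)&(z<.19)
    for zz in np.arange(.11,.18,.01):
        q=S[t&(abs(z-zz)<.005)]
        if len(q): print(round(zz,3),len(q),q[:,1].min().round(4),q[:,1].max().round(4),q[:,0].min().round(4),q[:,0].max().round(4))
cv2.imwrite("pics/cmp.png",np.vstack(ims))
```

```text
w3 blue [-0.1651 -0.1632 -0.0534 -0.0518] block top [-0.1556 -0.0754 -0.0531 -0.0524]
[-0.0599 -0.059  -0.0364  0.0176  0.0194  0.02  ]
0.11 16 -0.1258 -0.1201 -0.005 0.0093
0.12 37 -0.1251 -0.1188 -0.0039 0.0095
0.13 46 -0.1236 -0.1181 -0.0052 0.0094
0.14 41 -0.1221 -0.1168 -0.0049 0.0092
0.15 36 -0.1204 -0.117 -0.0046 0.0112
0.16 62 -0.1197 -0.1125 -0.0054 0.0118
0.17 219 -0.118 -0.1096 -0.008 0.0115
w4 blue [-0.1026 -0.1004  0.0092  0.0167] block top [-0.0941 -0.08    0.0092  0.0098]
[0.0201 0.0209 0.0467 0.0992 0.0997 0.1   ]
0.11 20 -0.0614 -0.0554 -0.0053 0.0093
0.12 51 -0.0605 -0.0546 -0.0073 0.0093
0.13 57 -0.0588 -0.0533 -0.0061 0.0095
0.14 58 -0.0562 -0.0509 -0.0064 0.0094
0.15 51 -0.0538 -0.0481 -0.006 0.0112
0.16 83 -0.0517 -0.0451 -0.0065 0.0112
0.17 199 -0.0495 -0.0411 -0.0086 0.0111
```

View pics/cmp.png

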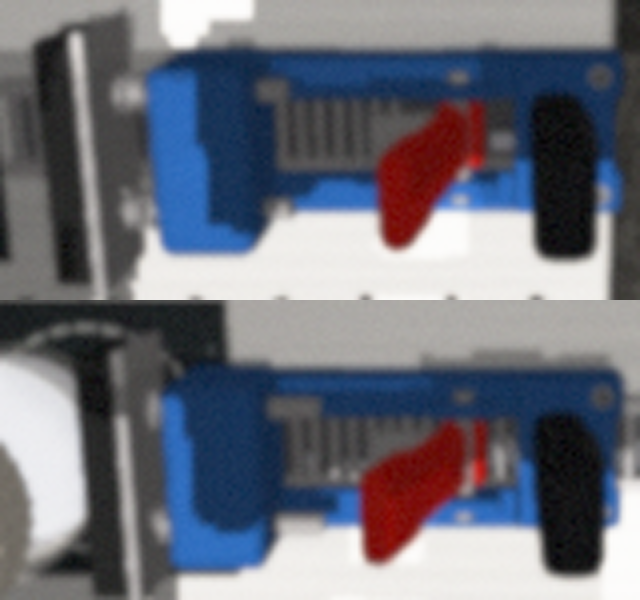

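The top crop (start) and bottom crop (now) show the lever leaning further forward now, and the clamp holds by itself. The lever looks slightly short of its full rest (≈0.05). I'll push the black grip forward once more with the rear finger only, to unload the pawl so it drops fully.

Emit:
apply_moves(
  targets=[
    [0.8,-0.0015,-0.007,0.01,0,0,0],
    [0.8,0,0,0.02,0,0,0],
    [0.8,0,0,0.025,0,0,0],
    [0.8,0,0,0.025,0,0,0],
    [0.8,0,0,0.025,0,0,0],
    [0.8,0,0,0.02,0,0,0],
    [0.8,0,0,0.013,0,0,0],
    [0.8,0,0,0.008,0,0,0],
    [0.8,0,0,0.002,0,0,0],
    [0.8,0,0,0,0,0,0],
    [0.8,0,0,0,0,0,0],
  ],
)

```text
time_s: 24.88
tcp_pos: [0.519, -0.2018, 0.1578]
eef_rot: [180.0, -0.0, 2.2]
contact_force: [0.3, 0.0, 0.0]
gripper_width: 0.0697
gripper_force: 0.0
```

```bash
python3 st.py
python3 - <<'E'
from h import *
c=dict(np.load("w4.npz"));S=sh(cloud(c));z=S[...,2];f=c["frame"].astype(int)
m=(abs(z-.084)<.004)&(abs(S[...,0])<.13)&(abs(S[...,1])<.2)&(f.min(-1)>90)
q=S[m];print("platform y",np.percentile(q[:,1],[0,.2,99.8,100]).round(4),"x",np.percentile(q[:,0],[.2,99.8]).round(4),np.median(q[:,2]))
for x0 in (-.07,-.05,.05,.07,.085):
    r=q[abs(q[:,0]-x0)<.008];print(x0,r[:,1].min().round(4),r[:,1].max().round(4))
E
```

```text
24.8833 [ -0.96 -61.43 157.79] [ 1.7998e+02 -4.0000e-02  2.2200e+00] F [0.29 0.   0.02] Fy -0.01 w 69.72 0.0
platform y [-0.1655 -0.164   0.1636  0.1656] x [-0.0978  0.0996] 0.08408996251264894
-0.07 -0.1647 0.1642
-0.05 -0.1648 0.164
0.05 -0.1649 0.1645
0.07 -0.1648 0.1649
0.085 -0.1646 0.1656
```

Platform edges confirm the frame: clamp ≈65, the intended notch. Now a short unloading push.

Emit:
apply_moves(
  targets=[
    [0.8,0,0,-0.004,0,0,0],
    [0.8,0,-0.001,0,0,0,0],
    [0.8,0,-0.001,0,0,0,0],
    [0.8,0,-0.001,0,0,0,0],
    [0.8,0,-0.001,0,0,0,0],
    [0.8,0,0,0,0,0,0],
    [0.8,0,0,0,0,0,0],
  ],
)

```text
time_s: 25.47
tcp_pos: [0.5185, -0.1979, 0.1615]
eef_rot: [180.0, -0.0, 2.2]
contact_force: [-0.6, -1.9, 2.0]
gripper_width: 0.0701
gripper_force: 1.1
```

```bash
python3 st.py
```

```text
25.4667 [ -1.24 -57.52 161.45] [ 1.7997e+02 -2.0000e-02  2.2200e+00] F [-0.6  -1.9   2.03] Fy -1.87 w 70.08 1.1072969064116478
```

Emit:
apply_moves(
  targets=[
    [0.8,0,-0.001,0,0,0,0],
    [0.8,0,-0.0005,0,0,0,0],
    [0.8,0,0,0,0,0,0],
    [0.8,0,0,0,0,0,0],
  ],
)

```text
time_s: 25.8
tcp_pos: [0.5185, -0.1976, 0.1614]
eef_rot: [179.9, -0.0, 2.2]
contact_force: [1.1, -9.4, -0.1]
gripper_width: 0.0701
gripper_force: 4.8
```

```bash
python3 st.py
```

```text
25.8 [ -1.27 -57.14 161.39] [ 1.7989e+02 -1.0000e-02  2.2100e+00] F [ 1.06 -9.44 -0.06] Fy -9.48 w 70.09 4.841356426477432
```

Emit:
apply_moves(
  targets=[
    [0.8,0,-0.0005,0,0,0,0],
    [0.8,0,-0.0005,0,0,0,0],
    [0.8,0,0,0,0,0,0],
    [0.8,0,0,0,0,0,0],
  ],
)

```text
time_s: 26.13
tcp_pos: [0.5185, -0.1972, 0.1614]
eef_rot: [179.8, -0.0, 2.2]
contact_force: [1.0, -13.6, -2.8]
gripper_width: 0.0703
gripper_force: 7.0
```

```bash
python3 st.py
```

```text
26.1333 [ -1.23 -56.78 161.36] [179.85  -0.     2.21] F [  1.   -13.57  -2.82] Fy -13.6 w 70.3 6.960893869400024
```

Emit:
apply_moves(
  targets=[
    [0.8,0,0.0005,0,0,0,0],
    [0.8,0,0.0005,0,0,0,0],
    [0.8,0,0.0005,0,0,0,0],
    [0.8,0,0.0005,0,0,0,0],
    [0.8,0,0.0005,0,0,0,0],
    [0.8,0,0.0005,0,0,0,0],
    [0.8,0,0,0,0,0,0],
    [0.8,0,0,0,0,0,0],
  ],
)

```text
time_s: 26.8
tcp_pos: [0.5183, -0.198, 0.161]
eef_rot: [-180.0, 0.0, 2.2]
contact_force: [0.4, -0.8, -0.3]
gripper_width: 0.0703
gripper_force: 0.6
```

```bash
python3 st.py
```

```text
26.8 [ -1.45 -57.58 160.96] [-1.7998e+02  2.0000e-02  2.2100e+00] F [ 0.43 -0.78 -0.28] Fy -0.8 w 70.27 0.6240605190396309
```

Emit:
apply_moves(
  targets=[
    [0.8,0,0.002,0,0,0,0],
    [0.8,0,0.003,-0.003,0,0,0],
    [0.8,0,0,-0.015,0,0,0],
    [0.8,0,0,-0.025,0,0,0],
    [0.8,0,0,-0.03,0,0,0],
    [0.8,0,0,-0.03,0,0,0],
    [0.8,0,0,-0.03,0,0,0],
    [0.8,0,0,-0.016,0,0,0],
    [0.8,0,0.005,0,0,0,0],
    [0.8,0,0,0,0,0,0],
    [0.8,0,0,0,0,0,0],
    [0.8,0,0,0,0,0,0],
  ],
)

```text
time_s: 27.8
tcp_pos: [0.5182, -0.2081, 0.3089]
eef_rot: [-180.0, 0.1, 2.2]
contact_force: [0.7, -0.1, -0.6]
gripper_width: 0.0701
gripper_force: 0.0
```

```bash
python3 st.py
python3 - <<'E'
from h import *
from plant import *
c=capture("wrist");np.savez("w5.npz",**c)
for n in ["w3","w4","w5"]:
    c=dict(np.load(n+".npz"));S=sh(cloud(c));f=c["frame"].astype(int);z=S[...,2];I=(abs(S[...,0])<.035)&(abs(S[...,1])<.175)
    b=I&(f.max(-1)<70)&(z>.166)&(z<.185)&(S[...,1]<0);t=I&(f[...,0]>80)&(f[...,0]>2*f[...,1])&(z>.105)&(z<.166)
    bl=I&(f[...,2]>f[...,0]+60)&(z>.13)&(z<.15)&(S[...,1]>-.09)
    k=S[b][:,1].min(); q=S[t]; p=np.polyfit(q[:,2],q[:,1],1)
    pl=(abs(z-.084)<.004)&(abs(S[...,0]-.06)<.02)&(abs(S[...,1])<.2)&(f.min(-1)>90)
    cap=(abs(S[...,0])<.05)&(z>.178)&(z<.2)&(S[...,1]>0.01)&(S[...,1]<.13)
    print(n,"lean",p[0].round(3),"at.159 rel black",(np.polyval(p,.159)-k).round(4),"blk",k.round(4),"block",np.percentile(S[bl][:,1],99).round(4),"plat",S[pl][:,1].min().round(4),S[pl][:,1].max().round(4),"cap",cv2.minEnclosingCircle(S[cap][:,:2].astype(np.float32))[0],np.median(z[cap]))
E
```

```text
27.8 [ -1.93 -67.66 308.9 ] [-1.7996e+02  1.2000e-01  2.1900e+00] F [ 0.71 -0.08 -0.62] Fy -0.11 w 70.15 0.0
w3 lean 0.148 at.159 rel black 0.037 blk -0.1551 block -0.0531 plat -0.1644 0.1549 cap (4.386520595289767e-05, 0.03640568256378174) 0.1861960591153073
w4 lean 0.245 at.159 rel black 0.0428 blk -0.0927 block 0.0092 plat -0.1649 0.1649 cap (-0.00024309847503900528, 0.05773396044969559) 0.18621269521886868
w5 lean 0.237 at.159 rel black 0.0431 blk -0.0932 block 0.0093 plat -0.165 0.1652 cap (-0.0004809783713426441, 0.05779710412025452) 0.18623323188036173
```

```bash
python3 -c "
from plant import *
print(close_job())"
```

```text
the job is handed in; nothing more can be done
None
```

I handed the job in at about 28 s. The bottle stands upright in the V stop and the clamp holds by itself at about the 65 mm notch. By my estimate the pad presses with about 10 N, and the released lever looks fully down on camera; neither was measured directly, and close_job returned no verdict.

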